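# Prying open the shoe-care box under the swing arm

## Task

Swing the black iron arm well clear of the shoe-care box, to whichever side has room. Then pick up the shoehorn, slip its blade into the slot under the front of the box's lid and lever the lid fully open until it stands up by itself, without touching the lid with the gripper. Finally lay the shoehorn down flat on the cork mat; leave everything else where it is.

Things in the scene. Friction and masses are not known exactly. Their poses are not given: they have to be found in the camera images.
- swing_arm (a joint): Black iron swing arm, a flat bar 22 mm wide and 12 mm thick with its underside 105 mm above the shelf, on an upright pivot at the shelf's far edge. 0 = pointing straight at the robot (-x); positive swings its free end to the robot's right (-y), negative to the left (+y); range -1.3 to 1.3. Stays where left (stiff pivot, 0.25 N m). It starts over the box, where it blocks the lid; it is well clear when turned more than 0.95 rad (54 degrees) to either side.
- iron_pivot (a point): Point on the upright pivot axis of the swing arm, 135 mm above the shelf.
- iron_knob (a point): Centre of the upright round knob standing on the arm's free end, 290 mm from the pivot axis, 135 mm above the shelf. Knob 24 mm in diameter, top at z = 155 mm, bar top below it at z = 117 mm.
- box: Shoe-care box of dark wood, fixed to the shelf, 110 mm (x) x 150 mm (y) x 58 mm high with its lid shut. Origin: centre of its underside; its -x side is the front, towards the robot, and has the slot; hinges on its +x side. Contents lie below 26 mm.
- lid (a joint): Box lid, 110 x 150 x 8 mm, flush with the box sides; underside 50 mm above the shelf. 0 = shut, grows as it opens, 1.57 = upright, end stop 1.8. Fairly stiff hinge (0.1 N m and 0.12 kg of lid), so it stays where it is left. Fully open means 1.4 or more.
- lid_hinge (a point): Middle of the lid's hinge line, 55 mm behind the box centre, 50 mm above the shelf; the hinge line runs along the box's y.
- slot (a point): Centre of the mouth of the pry slot in the middle of the box's front face, 45 mm above the shelf. The slot is 46 mm wide and runs through the 6 mm wall, from 40 mm above the shelf to the lid's underside at 50 mm; below it a brass sill 44 mm wide sticks out 8 mm from the face. The blade goes in level, along the box's +x.
- shoehorn_handle (a point): Shoehorn, lying blade level: centre of its handle, half-way up. Pale wood handle 100 mm long (its x) x 20 mm wide (y) x 26 mm high (z); from its +x end a flat steel blade continues 85 mm, 26 mm wide and 2.5 mm thick, at half the handle's height. 95 g, balance point 35 mm from here towards the blade.
- blade_tip (a point): Middle of the end edge of the shoehorn's blade, 135 mm in +x from the handle's centre.
- mat: Flat cork mat, fixed, 240 mm (its x) x 100 mm (y) x 4 mm thick; origin: centre of its underside. The shoehorn's handle is to end up on it, its centre within 90 mm (x) and 40 mm (y) of the mat's centre.
- shaper_a: Cedar ankle boot shaper, tall, loose: foot 145 mm long (x) x 56 mm wide, ankle column over its -x half, with a brass knob, up to 153 mm; too tall for the swing arm to pass. Origin: centre of its underside. Leave alone.
- shaper_b: The other cedar boot shaper, the same shape and size. Leave alone.
- clog_insert: White plastic clog insert, loose, 157 x 56 x 26 mm, low enough for the swing arm to pass over. Origin under its centre. Leave alone.
- paperweight: Frosted glass paperweight, loose, 64 mm across, 38 mm high; origin under its centre. Leave alone.
- polish_tin: Round polish tin, loose, 67 mm across, 28 mm high; origin under its centre. Leave alone.
- opener: Flat chrome bottle opener, loose, 140 x 36 x 6 mm; origin near its centre on its underside. Leave alone.
- brush: Shoe brush, loose, 150 x 50 x 40 mm; origin under its centre. Leave alone.
Things that resemble listed ones, but are neither listed nor needed, are in the scene too. Several things look just like the part that bears shoehorn_handle: the one meant starts farthest from the robot's base.

How it is judged:
By the outcome, as a careful person would: the job done as asked, in the order asked, and still so for the second after the job is handed in, with the robot touching nothing.
It also fails if it takes over 72 s, if anything falls off the work surface, if the arm or the gripper's body presses on something with over 40 N, if the wrist force passes 120 N, or if a joint passes its speed limit or range.

## Robot

A 7-joint arm with a two-finger parallel gripper is mounted at the origin on the work surface. World frame = base frame: x ahead of the robot, y to its left, z up, the work surface at z = 0. Lengths are in m, angles in rad, forces in N, time in s.
With the tool pointing down it reaches from about 0.4 to 0.9 m from the base axis. Payload 5.5 kg.
Tool frame: the origin (TCP) lies midway between the tips of the shut fingers; the grasp point (between the pads) lies 19 mm behind it (manip.grip_depth is the distance from the TCP to the grasp point, in m); z points along the fingers, x is the direction in which the jaws open and shut, and the axes are right-handed (so a half turn about z gives the same grasp; the last joint's range is limited). The gripper opens to 92 mm and grips with 3 to 60 N. Pads are 19 mm wide; open, the fingers measure 130 mm over their backs; the gripper's body (75 mm by 190 mm) begins 47 mm behind the grasp point.
Start: joints at [-0.975, 0.501, -0.427, 1.55, 0.221, 1.138, -0.21], TCP at [0.212, 0.614, 0.227] pointing down, gripper open.
Joint ranges: [-2.88, 2.88], [-0.31, 2.03], [-1.54, 1.56], [0.2, 2.42], [-1.41, 4.55], [0.19, 2.02], [-2.57, 2.57]. Speed limits (rad/s): [2.57, 2.57, 3.14, 3.14, 3.14, 3.14, 3.14].

## Interface

Orientations are given as a unit quaternion [x, y, z, w].
In Python, from bench import manip, effector, viewer gives the robot as it stands. Calls block until the motion is done:
- manip.move_pose(position, orientation): joint-space move of the TCP to a pose.
- manip.servo_line(position, ori=None, vel=0.15): straight line of the TCP; ori=None keeps the orientation; vel is the mean speed in m/s.
- manip.movej(angles): joint-space move.
- effector.open_jaws() and effector.close(f_grip=None): open the fingers fully, or close them until they stop; f_grip is the grip in N (None keeps the last).
- manip.sleep(seconds).
- manip.solve_ik(position, orientation): joint angles nearest the present ones, or None.
- viewer.get_image(name): name is "scene" or "top" or "wrist"; returns the picture (420x560x3 uint8, red, green, blue); there is no depth.
- viewer.get_calibration(name): a dict with "vfov" (degrees; the focal length in pixels is half the picture's height over the tangent of half this angle, whatever the lens; pixels are square), "cx", "cy" (the principal point, pixels), "eye" and "attitude" of the camera in the world. Camera axes: x right, y down, z forward; pixel columns grow to the right and rows downward; lengths in m; the calibration is good to about 2 mm. A picture is of the moment at which its call begins: read the wrist's pose just before it. get_calibration takes no time and is no camera call; for the wrist camera it gives the pose at the moment of the call.
A pose or a line that the arm cannot do raises manip.PlanningError and nothing moves.
- manip.hand_in(): hands the job in, once; it reports no verdict.
Readings, each from a call of its own:
- manip.current_clock(): time.
- manip.current_q(): joint angles.
- manip.current_joint_velocities(): joint speeds.
- manip.current_tau(): joint torques, N m.
- manip.current_tool_pos(): TCP position.
- manip.current_tcp_rot(): TCP orientation.
- manip.current_force(): force on the tool from outside, world axes, zero at the start.
- manip.current_wrist_torque(): the same for the moment, N m.
- manip.current_finger_gap(): finger opening in m.
Only numpy, scipy, OpenCV 4.12 (cv2) and the standard library are available. Lean on these libraries where they do the work, as an engineer would, in place of code of your own. Each camera call takes 0.05 s, during which the arm holds its last target. There are 200 camera calls.

## Working session

There is one attempt and no reset: what is moved stays moved. The work goes in short steps, each a Python script; the robot and the scene stay as the last script left them, time stands still between calls to the robot, and variables do not carry over. Pictures are saved under pics/ and viewed, about 8 in all and at most 12, crops included, and the job is handed in when it is done.

```bash
mkdir -p pics; ls
cat > h.py <<'E'
import numpy as np, cv2
from scipy.spatial.transform import Rotation as R
from bench import manip, effector, viewer
def rot(cal):
    a=np.array(cal["attitude"],float)
    return a if a.shape==(3,3) else R.from_quat(a).as_matrix()
def f(cal): return 210/np.tan(np.radians(cal["vfov"])/2)
def ray(cal,u,v):
    d=rot(cal)@np.array([(u-cal["cx"])/f(cal),(v-cal["cy"])/f(cal),1]); return np.array(cal["eye"]),d
def onz(cal,u,v,z):
    e,d=ray(cal,u,v); return e+d*(z-e[2])/d[2]
def proj(cal,p):
    c=rot(cal).T@(np.array(p)-np.array(cal["eye"])); return c[:2]/c[2]*f(cal)+[cal["cx"],cal["cy"]]
def save(name,img,s=1):
    cv2.imwrite("pics/"+name,cv2.resize(img,None,fx=s,fy=s,interpolation=cv2.INTER_CUBIC)[:,:,::-1])
E
python3 - <<'E'
from h import *
for n in("scene","top"):
    c=viewer.get_calibration(n);print(n,c)
    i=viewer.get_image(n);np.save(n+".npy",i);save(n+"0.png",i,1.4)
c=viewer.get_calibration("wrist");print(c)
print(manip.current_clock(),manip.current_tcp_rot(),manip.current_force())
E
```

```text
pics
scene {'vfov': 53.29297426531645, 'cx': 286.10774397096066, 'cy': 212.8778039270264, 'eye': array([ 0.91886777, -0.47963423,  0.91764635]), 'attitude': array([ 0.90106781,  0.29575482, -0.10718083, -0.29852664])}
top {'vfov': 50.64431924476264, 'cx': 278.56750862914913, 'cy': 201.94858759481312, 'eye': array([0.3411924 , 0.00733555, 1.26387444]), 'attitude': array([-0.69836243,  0.710355  , -0.06673879,  0.05684745])}
{'vfov': 62.51783845265815, 'cx': 279.51273813222485, 'cy': 209.23674651114422, 'eye': array([0.13355067, 0.64045887, 0.38362223]), 'attitude': array([0.80513319, 0.57276205, 0.08887751, 0.12571782])}
0.1 [ 8.14445541e-01  5.80239354e-01 -7.23254364e-04  4.79206929e-04] [-0.62367837  0.88176487 -0.70826576]
```

View pics/top0.png

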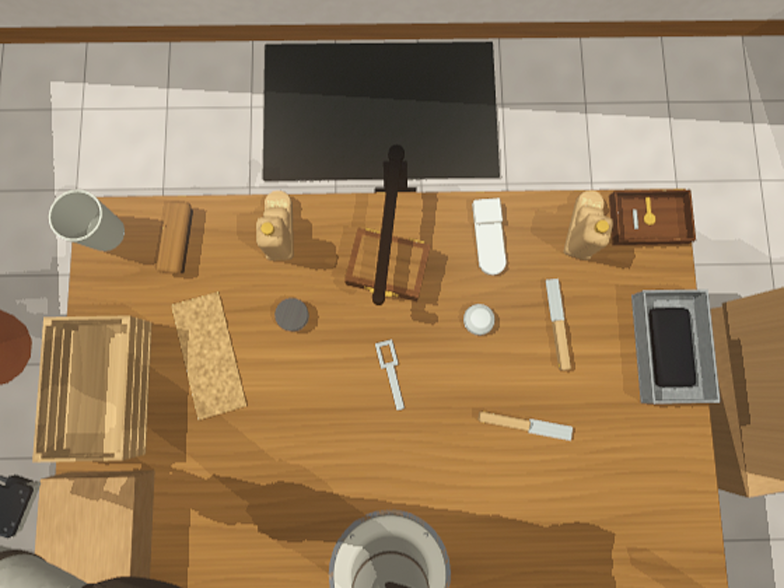

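View pics/scene0.png

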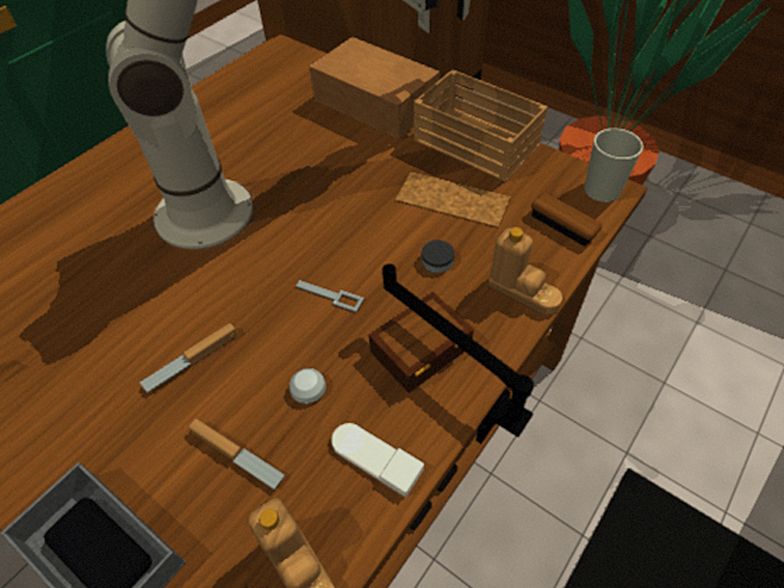

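The top view shows two shoehorn lookalikes: handle at (403,246) with its blade up to (395,203), and handle at (361,301) with its blade to the right at (393,307), in original pixels. The first is farther from the base, which sits around (278,410), so it fits. The right side looks open for the swing arm, with only the low clog insert in the way. The left side is blocked by shaper_a at (194,165).

Run:
```python
from h import *
t=np.load("top.npy"); c=viewer.get_calibration("top")
a=cv2.resize(t[150:225,235:315],None,fx=5,fy=5,interpolation=cv2.INTER_CUBIC)
b=cv2.resize(t[190:275,380:420],None,fx=5,fy=5,interpolation=cv2.INTER_CUBIC)
b=b[:425];H=425
o=np.zeros((H,610,3),np.uint8);o[:375,:400]=a;o[:425,405:605]=b
save("crop1.png",o)
hsv=cv2.cvtColor(t,cv2.COLOR_RGB2HSV)
def obj(m,z,box,name):
    x0,y0,x1,y1=box; mm=np.zeros_like(m);mm[y0:y1,x0:x1]=m[y0:y1,x0:x1]
    cs,_=cv2.findContours(mm,cv2.RETR_EXTERNAL,cv2.CHAIN_APPROX_NONE)
    k=max(cs,key=cv2.contourArea)
    w=np.array([onz(c,u,v,z)[:2]*1000 for u,v in k[:,0]],np.float32)
    print(name,cv2.contourArea(k),cv2.minAreaRect(w))
steel=((hsv[...,1]<70)&(hsv[...,2]>110)).astype(np.uint8)
obj(steel,.013,(382,195,412,240),"bladeA")
obj(steel,.013,(372,295,415,320),"bladeB")
obj(steel,.02,(330,135,370,200),"clog")
obj(steel,.03,(325,210,360,245),"paperw")
gold=((hsv[...,0]>18)&(hsv[...,0]<32)&(hsv[...,1]>170)&(hsv[...,2]>140)).astype(np.uint8)
for n,bx in(("knob a",(180,155,200,172)),("knob b",(422,155,440,172))): 
    try: obj(gold,.15,bx,n)
    except Exception as e: print(n,e)
black=(hsv[...,2]<45).astype(np.uint8)
obj(black,.155,(262,205,282,220),"ironknob")
m=((hsv[...,2]>140)&(hsv[...,1]<190)).astype(np.uint8)
# rough points
for n,u,v,z in(("knob",378,297,.15),("pivot",397,152,.15),("matTL",172,305,.004),("matTR",219,292,.004),("matBR",246,405,.004),("matBL",198,418,.004),("shapA",268,228,.15),("shapB",603,227,.15),("tin",292,314,.028),("bx FL",347,288,.058),("FR",417,298,.058),("BL",360,230,.058),("BR",431,243,.058)):
    print(n,onz(c,u/1.4,v/1.4,z).round(3))
```

```text
bladeA 247.0 ((522.6785278320312, -346.94366455078125), (86.42449188232422, 27.230234146118164), 4.530091285705566)
bladeB 283.0 ((264.4213562011719, -321.31390380859375), (85.40046691894531, 28.287654876708984), 78.33715057373047)
clog 978.0 ((655.9107055664062, -219.4903106689453), (162.0384521484375, 59.428619384765625), 3.77781343460083)
paperw 361.5 ((482.5829162597656, -186.87713623046875), (58.97774124145508, 62.05195617675781), 87.78086853027344)
knob a max() iterable argument is empty
knob b 0.0 ((629.1915893554688, -407.9515380859375), (0.0, 0.0), 0.0)Traceback (most recent call last):
  File "<stdin>", line 25, in <module>
  File "<stdin>", line 12, in obj
ValueError: max() iterable argument is empty
```

View pics/crop1.png

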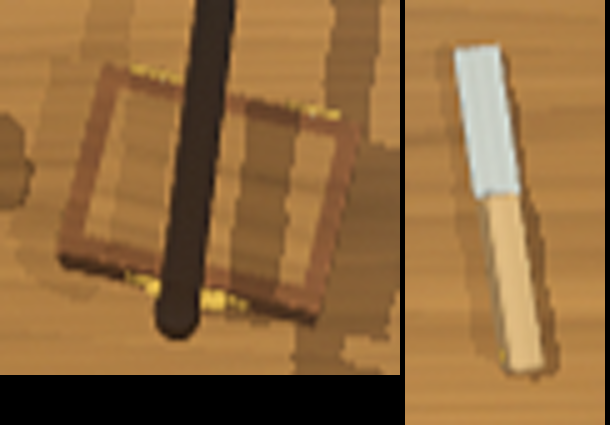

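The crop shows the box's lid with corners near crop pixels (107,65), (357,122), (318,308), (62,250), and a brass sill at the middle of the front edge. The shoehorn candidate has a steel blade with its tip at (478,47) and a wooden handle ending at (525,373). It is the right shape and its blade measures 86x27 mm.

Run:
```python
from h import *
c=viewer.get_calibration("top"); s=viewer.get_calibration("scene")
A=lambda u,v:(235+u/5-.4,150+v/5-.4)
B=lambda u,v:(380+(u-405)/5-.4,190+v/5-.4)
P=[onz(c,*A(u,v),.058)[:2] for u,v in((107,65),(357,122),(318,308),(62,250))]
print("lid",np.round(P,3),[round(np.linalg.norm(P[i]-P[(i+1)%4]),3) for i in range(4)],np.mean(P,0))
for i,j in((0,3),(1,2)):d=P[i]-P[j];print(np.degrees(np.arctan2(d[1],d[0])))
d=P[3]-P[2];print("front",np.degrees(np.arctan2(-d[0],d[1])))
d=P[0]-P[1];print("back",np.degrees(np.arctan2(-d[0],d[1])))
tip=onz(c,*B(478,46),.013);end=onz(c,*B(525,373),.02);d=tip-end
print("horn",tip,end,np.hypot(*d[:2]),np.degrees(np.arctan2(d[1],d[0])))
print("knob top",onz(c,*A(178,315),.155))
for n,u,v,z in(("pivot",397,152,.15),("matTL",172,305,.004),("matTR",219,292,.004),("matBR",246,405,.004),("matBL",198,418,.004),("shapA",268,228,.15),("shapB",603,227,.15),("tin",292,314,.028),("clogfar",487,203,.02)):
    print(n,onz(c,u/1.4,v/1.4,z).round(3))
# scene: two-view check of knob & pivot & shaper tops
for n,u,v,z in(("knob",390,271,.155),("pivot",521,383,.15),("shapA",516,234,.15),("shapB",268,518,.15)):
    print("scene",n,onz(s,u/1.4,v/1.4,z).round(3))
print("q->",R.from_quat(manip.current_tcp_rot()).as_matrix().round(2))
```

```text
lid [[ 0.667  0.05 ]
 [ 0.632 -0.09 ]
 [ 0.528 -0.065]
 [ 0.562  0.075]] [np.float64(0.144), np.float64(0.108), np.float64(0.145), np.float64(0.108)] [ 0.5973256  -0.00739392]
-13.805898655870042
-13.171261445197855
front -13.858032540575747
back -14.073460569090784
horn [ 0.56611707 -0.34490724  0.013     ] [ 0.37925926 -0.357422    0.02      ] 0.1872764225813268 3.8316517036874456
knob top [0.51014109 0.01160601 0.155     ]
pivot [ 0.789 -0.028  0.15 ]
matTL [0.525 0.433 0.004]
matTR [0.55  0.338 0.004]
matBR [0.322 0.278 0.004]
matBL [0.299 0.372 0.004]
shapA [0.644 0.213 0.15 ]
shapB [ 0.637 -0.408  0.15 ]
tin [0.499 0.185 0.028]
clogfar [ 0.727 -0.217  0.02 ]
scene knob [0.517 0.009 0.155]
scene pivot [ 0.801 -0.045  0.15 ]
scene shapA [0.645 0.211 0.15 ]
scene shapB [ 0.637 -0.407  0.15 ]
q-> [[ 0.33  0.95 -0.  ]
 [ 0.95 -0.33 -0.  ]
 [-0.   -0.   -1.  ]]
```

```bash
cat >> h.py <<'E'
def down(phi):  # tool down, tool y along heading phi (shoehorn/blade direction), tool x to its left
    c,s=np.cos(phi),np.sin(phi)
    return R.from_matrix(np.array([[-s,c,0],[c,s,0],[0,0,-1]]).astype(float)).as_quat()
E
python3 - <<'E'
from h import *
K=np.array([.513,.010]);p=np.array([.7985,-.0335])
r=np.linalg.norm(K-p);d=p-K;th0=np.arctan2(d[1],d[0]);print(r,th0)
ths=np.linspace(th0,1.13,9)
pos=lambda t,z=.124:np.r_[p-.29*np.array([np.cos(t),np.sin(t)]),z]
print(manip.solve_ik(pos(ths[-1]),down(ths[-1])),manip.solve_ik(pos(th0),down(th0)))
manip.move_pose(np.r_[K,.235],down(th0))
manip.servo_line(np.r_[K,.124],vel=.2)
effector.close(f_grip=6);print(manip.current_finger_gap(),manip.current_force())
for t in ths[1:]: manip.servo_line(pos(t),ori=down(t),vel=.2)
print(manip.current_force(),manip.current_tool_pos(),manip.current_finger_gap())
effector.open_jaws()
x=manip.current_tool_pos();manip.servo_line([x[0],x[1],.22],vel=.25)
print(manip.current_clock())
manip.move_pose([.4513,-.3532,.15],down(np.radians(4.2)))
i=viewer.get_image("top");w=viewer.get_image("wrist");o=np.hstack([i,w])[:,:];save("s2.png",o,.71)
print(manip.current_clock())
np.save("w.npy",w)
import pickle;pickle.dump(viewer.get_calibration("wrist"),open("w.pkl","wb"))
E
```

```text
0.2887949099274431 -0.15120138943084077
[-0.28087439  1.16904918  1.34764385  1.41923326 -1.13560017  1.42800058
 -2.52127302] [ 0.02902667  0.36258762 -0.12084706  1.99168053  0.06019231  0.79065164
  1.29319864]
0.023908068030348572 [ 0.26377146  0.51978156 -0.05348687]
[ 0.33495658 -1.01823496  2.48990855] [ 0.67407711 -0.29518271  0.12323217] 0.02391156938285216
9.2
10.25
```

View pics/s2.png

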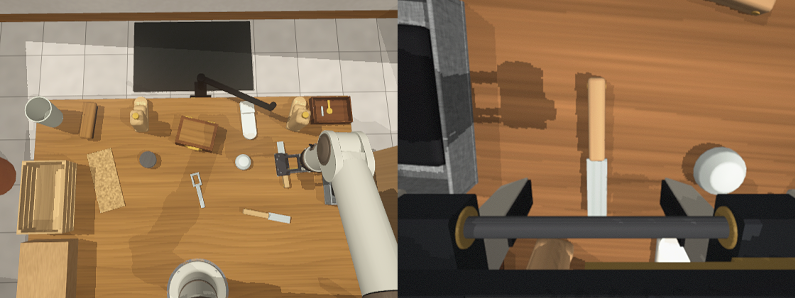

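The swing arm now stands well to the right, with its knob at (273,106) in the left panel. The wrist view shows the shoehorn between the open fingers, with its handle at (596,120) and its blade at (597,190).

Run:
```python
from h import *
import pickle
c=pickle.load(open("w.pkl","rb"));w=np.load("w.npy")
print(manip.current_q().round(2),manip.current_tool_pos(),c["eye"],rot(c)[:,2])
pw=lambda u,v:((u-398)/.71-.0,v/.71)
tx=[onz(c,*pw(596,78),.026),onz(c,*pw(597,160),.013)]
print("handle rear top, blade root",tx)
hsv=cv2.cvtColor(w,cv2.COLOR_RGB2HSV)
m=((hsv[...,1]<60)&(hsv[...,2]>110)).astype(np.uint8);mm=np.zeros_like(m);mm[222:300,260:303]=m[222:300,260:303]
k=max(cv2.findContours(mm,0,1)[0],key=cv2.contourArea);W=np.array([onz(c,u,v,.013)[:2]*1000 for u,v in k[:,0]],np.float32)
print(cv2.minAreaRect(W),W.min(0),W.max(0))
q0=manip.current_q()
# candidate IK with nicer configuration
for n,P,ph in(("grasp",[.4513,-.3532,.004],4.2),("slot",[.44,.03,.036],-13.8),("top",[.54,.01,.13],-13.8),("mat",[.44,.335,.01],15)):
    q=manip.solve_ik(P,down(np.radians(ph)));print(n,None if q is None else np.round(q,2))
```

```text
[ 1.42  0.71 -1.13  1.8   0.72  1.11  1.68] [ 0.45335567 -0.35247539  0.1505592 ] [ 0.36997311 -0.35934679  0.30822413] [ 0.30574849  0.0235496  -0.95182103]
handle rear top, blade root [array([ 0.37898973, -0.35898071,  0.026     ]), array([ 0.48012255, -0.35019365,  0.013     ])]
((517.336181640625, -347.69415283203125), (79.4756088256836, 26.502954483032227), 5.018252372741699) [ 476.9232  -363.29987] [ 557.651  -331.0175]
grasp [ 1.3   0.88 -0.94  1.87  0.92  0.9   1.55]
slot [ 0.65  0.63 -0.95  2.18  0.79  0.73  0.49]
top [ 0.73  0.64 -1.05  1.9   0.66  1.    0.71]
mat [-0.02  0.82 -0.9   1.92  0.87  0.85  0.44]
```

Run:
```python
from h import *
ph=np.radians(4.6)
manip.servo_line([.450,-.3532,.05],ori=down(ph),vel=.2)
manip.servo_line([.450,-.3532,.005],ori=down(ph),vel=.08)
print(manip.current_tool_pos(),manip.current_force())
effector.close(f_grip=45);print(manip.current_finger_gap(),manip.current_tool_pos())
manip.servo_line([.450,-.3532,.13],vel=.2)
print("lifted",manip.current_finger_gap(),manip.current_tool_pos(),manip.current_force())
pb=np.radians(-13.8);bx=np.array([np.cos(pb),np.sin(pb)])
slot=np.array([.5973,-.0074])-.055*bx
g=slot-bx*(.115+.03)   # tip 30 mm before the face
manip.move_pose(np.r_[g,.13],down(pb))
manip.servo_line(np.r_[g,.036],vel=.15)
t=manip.current_tool_pos();print("slot",slot,"g",g,"tcp",t,R.from_quat(manip.current_tcp_rot()).as_matrix().round(3).tolist())
for n in("scene","top","wrist"):
    c=viewer.get_calibration(n);i=viewer.get_image(n);np.save(n+"3.npy",i)
    print(n,"tip",proj(c,np.r_[t[:2]+bx*.115,t[2]+.009]).round(1),"slot",proj(c,np.r_[slot,.045]).round(1))
s=np.load("scene3.npy");w=np.load("wrist3.npy");T=np.load("top3.npy")
a=cv2.resize(s[150:290,210:350],(420,420));b=cv2.resize(T[150:245,235:330],(380,420))
save("s3.png",np.hstack([a,b]))
print(manip.current_clock())
```

```text
[ 0.45020621 -0.3529137   0.00490772] [0.29813677 0.70145623 0.02416259]
0.01978930057300097 [ 0.44999922 -0.3531235   0.0049929 ]
lifted 0.019462431190810394 [ 0.44898697 -0.35317222  0.12896815] [-0.67948832 -0.13400471 -0.77270005]
slot [0.54388761 0.00571934] g [0.40307314 0.04030669] tcp [0.40356906 0.04042437 0.03629997] [[0.239, 0.971, 0.0], [0.971, -0.239, 0.0], [0.001, 0.0, -1.0]]
scene tip [280.2 219.3] slot [287.5 226.6]
top tip [269.9 216.7] slot [272.4 206.5]
wrist tip [281.1 453.3] slot [280.7 488.3]
15.9083
```

View pics/s3.png

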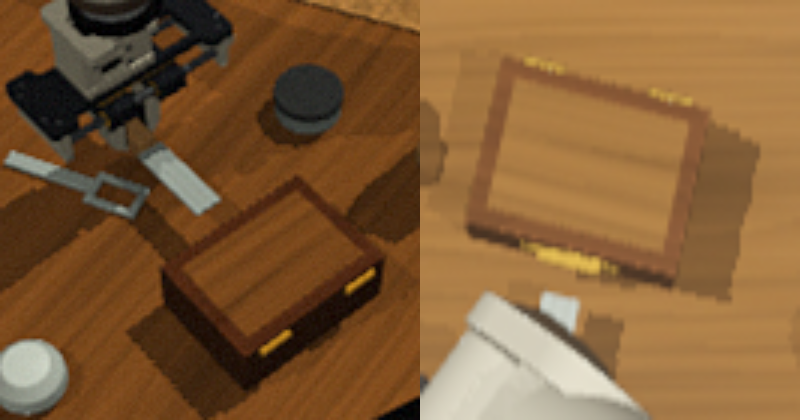

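The left panel shows the blade level, its tip at (205,205), pointing at the middle of the box's front. In the right panel the tip edge is at (560,293) against a predicted (559,295). The sill is centred at about (570,258), in line with the blade. Inserting now, with force checks.

Run:
```python
from h import *
c=viewer.get_calibration("top")
P=np.array([onz(c,235+(u-420)/4-.4,150+v/4.42-.4,.058)[:2] for u,v in((505,58),(710,112),(672,275),(468,228))])
print("box",P.mean(0),[round(float(np.degrees(np.arctan2(*(P[i]-P[j])[::-1]))),1) for i,j in((0,3),(1,2))])
pb=np.radians(-13.8);bx=np.array([np.cos(pb),np.sin(pb)])
g=np.array([.40307314,.04030669]);f0=manip.current_force()
for s in(.02,.03,.035,.04,.05,.06):
    manip.servo_line(np.r_[g+bx*s,.036],vel=.08)
    F=manip.current_force()-f0;t=manip.current_tool_pos()
    print(s,F.round(2),((t[:2]-g)@bx).round(4),t[2].round(4))
    if -F[:2]@bx>5: print("blocked");break
s=viewer.get_image("scene");T=viewer.get_image("top")
save("s4.png",np.hstack([cv2.resize(s[150:290,210:350],(420,420)),cv2.resize(T[150:245,235:330],(380,420))]))
print(manip.current_clock())
```

```text
box [ 0.59502606 -0.00733129] [-13.7, -15.7]
0.02 [-0.54  0.54 -0.09] 0.0205 0.0362
0.03 [-0.98  0.45 -0.14] 0.0302 0.036
0.035 [-0.92  0.43 -0.4 ] 0.0352 0.036
0.04 [-0.47  0.82 -0.3 ] 0.0404 0.036
0.05 [-0.75 -0.14 -0.86] 0.0505 0.036
0.06 [-0.28  0.71 -0.05] 0.0604 0.036
17.7333
```

View pics/s4.png

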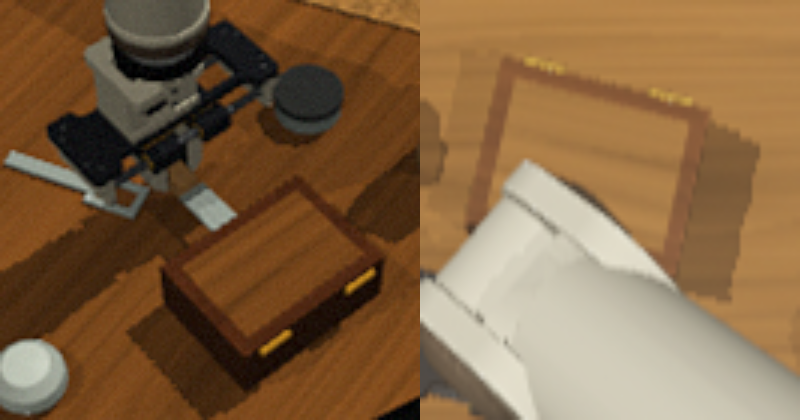

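The blade has entered the slot with its tip about 30 mm in and no reaction force. Now I lever the lid open along the hinge arc.

Run:
```python
from h import *
pb=np.radians(-13.8);bx=np.array([np.cos(pb),np.sin(pb)])
h=np.array([.5965,-.0074])+.055*bx; r=.08
f0=manip.current_force()
pos=lambda t:np.r_[h-bx*(r*np.cos(t)+.115),.050+r*np.sin(t)-.009]
print(pos(0),manip.current_tool_pos(),[manip.solve_ik(pos(t),down(pb)) is not None for t in(0,.8,1.6)])
for t in np.r_[np.linspace(.05,1.6,12)]:
    manip.servo_line(pos(t),ori=down(pb),vel=.1)
    print(round(t,2),(manip.current_force()-f0).round(2),(manip.current_tool_pos()-pos(t)).round(4))
i=viewer.get_image("scene");T=viewer.get_image("top");print(manip.current_clock(),manip.current_finger_gap())
save("s5.png",np.hstack([cv2.resize(i[130:290,200:360],(420,420)),cv2.resize(T[130:245,225:330],(380,416)) if 0 else cv2.resize(T[140:245,230:325],(380,420))]))
```

```text
[0.4605412  0.02599468 0.041     ] [0.46102209 0.02607439 0.03592137] [True, True, True]
0.05 [ 0.22 -0.03 -0.56] [-0.0003  0.      0.0002]
0.19 [ 0.18 -1.01 -0.47] [ 0.0003 -0.      0.0002]
0.33 [-0.76 -0.45 -0.14] [ 0.0006 -0.      0.0002]
0.47 [-1.13 -0.35  0.37] [ 0.0007 -0.      0.0002]
0.61 [ 1.05  0.17 -0.29] [ 0.0007 -0.0001  0.0003]
0.75 [-0.43 -0.02 -0.41] [ 0.0008 -0.      0.0002]
0.9 [ 0.19 -1.45 -0.39] [ 0.0008 -0.      0.0002]
1.04 [-0.62  0.05  0.42] [ 0.0007 -0.      0.0001]
1.18 [-0.3  -0.86 -0.61] [ 0.0005 -0.      0.    ]
1.32 [-0.42 -0.03 -0.07] [ 0.0004 -0.      0.    ]
1.46 [-0.92 -1.09  0.54] [ 0.0003  0.     -0.    ]
1.6 [-0.52 -0.58 -0.25] [ 0.0002  0.     -0.    ]
21.0167 0.020109376134694292
```

View pics/s5.png

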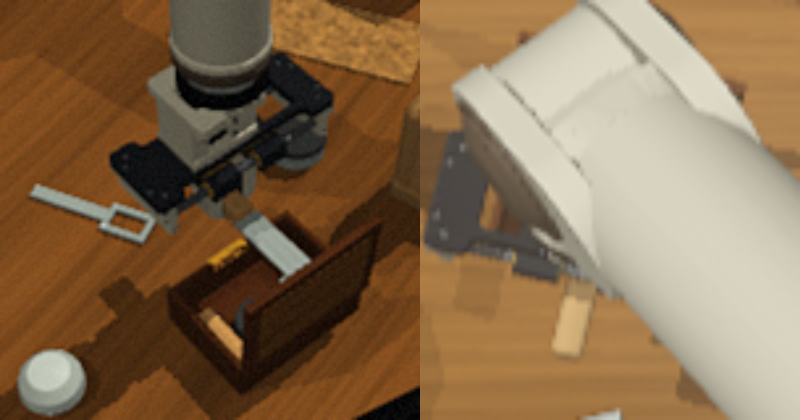

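The lid now looks about upright in the left panel, with its top edge running from about (246,288) to (380,222) and the blade tip against its inner face. I'll check the angle numerically, then withdraw.

Run:
```python
from h import *
pb=np.radians(-13.8);bx=np.array([np.cos(pb),np.sin(pb)]);by=np.array([-bx[1],bx[0]])
h=np.array([.5965,-.0074])+.055*bx
c=viewer.get_calibration("scene")
cr=lambda P:((proj(c,P)-[200,130])*2.625).round(0)
for t in(1.2,1.4,1.5,1.6,1.7):print(t,[cr(np.r_[h-bx*.11*np.cos(t)+by*y,.05+.11*np.sin(t)]) for y in(.075,-.075)])
t=manip.current_tool_pos();print("tip if level",cr(np.r_[t[:2]+bx*.115,t[2]+.009]),"hinge",[cr(np.r_[h+by*y,.05]) for y in(.075,-.075)])
# withdraw a little, look
manip.servo_line(t-np.r_[bx*.06,0],vel=.15);manip.servo_line(t+np.r_[-bx*.09,.06],vel=.2)
i=viewer.get_image("scene")
t=manip.current_tool_pos();print("tip if level",cr(np.r_[t[:2]+bx*.115,t[2]+.009]),"handle rear",cr(np.r_[t[:2]-bx*.07,t[2]+.009]))
save("s6.png",cv2.resize(i[130:290,200:360],(420*2-140,700-140*0)))if 0 else save("s6.png",cv2.resize(i[130:290,200:360],(420,420)))
print(manip.current_clock())
```

```text
1.2 [array([343., 188.]), array([211., 279.])]
1.4 [array([360., 199.]), array([228., 291.])]
1.5 [array([369., 205.]), array([236., 299.])]
1.6 [array([377., 213.]), array([245., 308.])]
1.7 [array([386., 221.]), array([253., 317.])]
tip if level [311. 278.] hinge [array([364., 281.]), array([243., 371.])]
tip if level [243. 173.] handle rear [116.  56.]
22.1
```

View pics/s6.png

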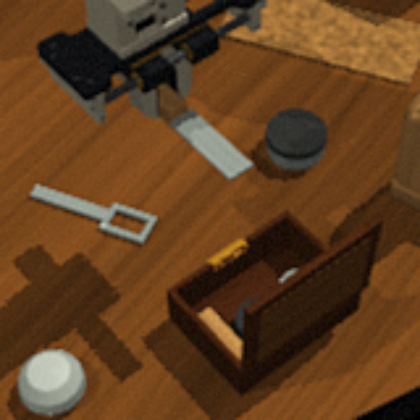

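The lid stands by itself. Its top corners at (380,222) and (248,305) correspond to about 1.6 rad. The blade is still level in the grip, with its tip at (237,170). Next is the mat, after checking the crate next to it.

Run:
```python
from h import *
c=viewer.get_calibration("top");s=viewer.get_calibration("scene")
print("crate corner base (scene)",onz(s,498/1.4,175/1.4,0),onz(s,418/1.4,138/1.4,0))
for z in(.05,.1,.15):print("crate top edge",z,onz(c,150/1.4,318/1.4,z),onz(c,146/1.4,460/1.4,z),"scene",onz(s,494/1.4,138/1.4,z))
T=np.load("top.npy");hsv=cv2.cvtColor(T,cv2.COLOR_RGB2HSV).astype(int)
pm=np.radians(15);mx=np.array([np.cos(pm),np.sin(pm)]);my=np.array([-mx[1],mx[0]])
g=np.array([.424,.355])-.010*mx-.008*my
t=manip.current_tool_pos();manip.servo_line([t[0],t[1],.17],vel=.25)
manip.move_pose(np.r_[g,.17],down(pm))
print(manip.current_tool_pos(),manip.current_clock(),"IK",manip.solve_ik(np.r_[g,.0095],down(pm)).round(2))
i=viewer.get_image("scene");save("s7.png",i[40:260,150:480],2.2)
```

```text
crate corner base (scene) [0.46387851 0.48479546 0.        ] [0.2339955  0.48714541 0.        ]
crate top edge 0.05 [0.49313155 0.45875511 0.05      ] [0.22460413 0.4531266  0.05      ] scene [0.41516734 0.53682824 0.05      ]
crate top edge 0.1 [0.48687312 0.44016095 0.1       ] [0.22940645 0.43476428 0.1       ] scene [0.44419417 0.47825239 0.1       ]
crate top edge 0.15 [0.48061468 0.42156679 0.15      ] [0.23420877 0.41640196 0.15      ] scene [0.473221   0.41967654 0.15      ]
[0.41734791 0.34318548 0.16968087] 23.5667 IK [-0.04  0.82 -0.93  1.95  0.9   0.85  0.37]
```

View pics/s7.png

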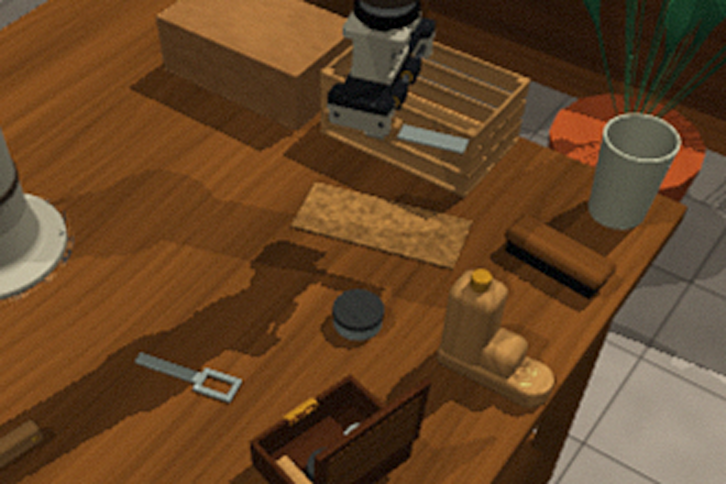

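The shoehorn hovers over the mat. The crate wall stands at y≈0.48, about 30 mm clear of the gripper body. The tin at (358,315) and shaper_a at (480,335) are undisturbed. Lowering now.

Run:
```python
from h import *
pm=np.radians(15);t=manip.current_tool_pos()
g=np.array([.424,.355])-.010*np.array([np.cos(pm),np.sin(pm)])-.008*np.array([-np.sin(pm),np.cos(pm)])
f0=manip.current_force()
manip.servo_line(np.r_[g,.03],ori=down(pm),vel=.15)
for z in(.016,.012,.0105,.0095):
    manip.servo_line(np.r_[g,z],ori=down(pm),vel=.03)
    F=(manip.current_force()-f0);print(z,F.round(2),manip.current_tool_pos().round(4))
    if F[2]>3:break
effector.open_jaws()
manip.servo_line(np.r_[g,.18],vel=.2)
manip.move_pose([.30,.36,.30],down(pm))
manip.sleep(.5)
for n in("scene","top"):np.save(n+"9.npy",viewer.get_image(n))
s=np.load("scene9.npy");T=np.load("top9.npy")
save("s8.png",np.vstack([np.hstack([s[40:340,100:500],T[100:400,100:500]])]))
print(manip.current_clock(),manip.current_tool_pos())
```

```text
0.016 [-0.42  0.89 -0.05] [0.4163 0.3447 0.0159]
0.012 [ 0.25 -0.84 -0.  ] [0.4163 0.3446 0.0118]
0.0105 [ 0.58 -1.32  0.71] [0.4164 0.3446 0.0104]
0.0095 [ 0.04 -0.05  0.27] [0.4164 0.3446 0.0095]
29.625 [0.3000215  0.36002751 0.29996147]
```

View pics/s8.png

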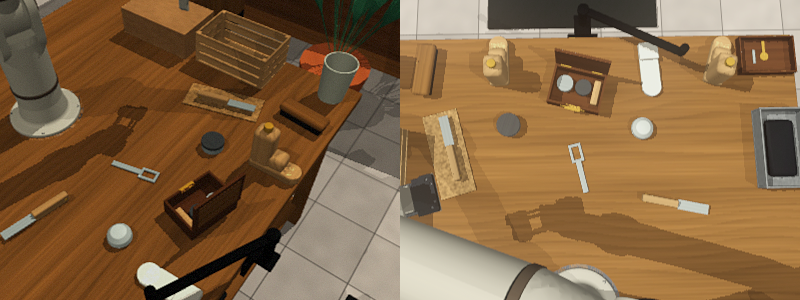

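Run:
```python
from h import *
c=viewer.get_calibration("top");k=onz(c,384,149.5,.155);print("knob",k,np.arctan2(-.0335-k[1],.7985-k[0]))
manip.hand_in();print(manip.current_clock())
```

```text
knob [ 0.671208   -0.28661324  0.155     ] 1.104827137478054
the job is handed in; nothing more can be done
the job is handed in; nothing more can be done
```

The job is done and handed in at about 30 s on the robot's clock, against the 72 s limit. No verdict was reported, so these are my own last checks.

- **Swing arm:** I took the iron arm by its knob and swung it to the robot's right, over the clog insert. It stands at about 1.10–1.13 rad, where 0.95 is needed, and clear of shaper_b.
- **Lid:** I picked up the farther of the two lookalike shoehorns, slid its blade about 30 mm into the slot and levered the lid along its hinge arc. The lid stood by itself at about 1.6 rad (measured from the picture) after the blade was withdrawn, and the final pictures still show it upright. The gripper never touched it.
- **Shoehorn:** It lies flat on the cork mat. Its handle is about 30 mm from the mat's centre along the mat and 8 mm across, within the allowed 90 mm and 40 mm.
- **Everything else:** Nothing else appears to have moved in the final scene and top views. The contact forces I sampled stayed within a few newtons.

Two measurements disagreed slightly. The blade tip in the scene camera was about 2 pixels (up to about 5 mm) from where I predicted it, while the top camera agreed. The two sightings of the swing arm's pivot also differed by up to 17 mm. Neither caused trouble in the motions.

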